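# Load the napkin-ring rack and push its end cap on

### The arm

A 6-joint arm with a two-finger parallel gripper is mounted at the origin on the work surface. World frame = base frame: x ahead of the robot, y to its left, z up, the work surface at z = 0. Lengths are in m, angles in degrees, forces in N, time in s.
With the tool pointing down it reaches from about 0.3 to 0.75 m from the base axis. Payload 8.5 kg.
Tool frame: the origin (TCP) lies on the centre line of the jaws, within the pads' length; the fingertips stand 17 mm ahead of it and the grasp point (between the pads) lies 2 mm behind it (env.tcp_to_tips is the distance from the TCP to the fingertips, in m); z points along the fingers, y is the line along which they close (so a half turn about z gives the same grasp; the last joint's range is limited). The gripper opens to 85 mm and grips with 20 to 120 N. Pads are 22 mm wide; open, the fingers measure 114 mm over their backs; the gripper's body (76 mm by 85 mm) begins 54 mm behind the grasp point. The pads swing forward as they close: fully open they stand 13 mm farther back than shut.
Start: joints at [64.441, 21.807, 74.336, -0, 83.858, -12.336], TCP at [0.126, 0.535, 0.248] pointing down, gripper open.
Joint ranges: [-178.18, 178.18], [-50.72, 133.34], [12.68, 142.11], [-81.47, 261.47], [9.98, 163.14], [-165.26, 165.26]. Speed limits (degrees/s): [136.94, 136.94, 180, 180, 180, 180].

### API

Orientations are given as a 3x3 rotation matrix whose columns are the frame's x, y, z axes.
In Python, from rig import env gives the robot as it stands. The module is installed in compiled form; this text tells all that it offers.
- The arm moves only by the shell command python3 -m pendant 'ROWS' [FORCE]. ROWS is JSON, a list of rows, each a list of 7 numbers: the opening, from 0 (shut) to 1 (fully open), then the shift along the tool's x, y, z in m, then the turn, a rotation vector about the tool's x, y, z in rad. A call has 1 to 5 rows; each row is the pose to reach, as a shift and turn from the pose commanded when the call began, along the tool's axes at that moment; what a row does not reach only later rows make up. A row lasts 1/8 s, in which the tool goes at most 62.5 mm and 10.7 degrees, less where a joint would pass 70% of its speed; a pose out of reach is approached as far as the arm can. A call with a gripper value outside its range is refused whole. The fingers move at their own pace and stop on an object; FORCE is the grip in N (left out, the last holds). Time passes only in rows, so rows that repeat a pose let the fingers close. It gives the time, the measured TCP pose, the force, the opening and the grip force at its end, in the units of the state.
- env.observe(): the state, without advancing time (a new reading comes with each control period).
- env.get_image(name): name is "scene" or "top" or "wrist"; returns a dict with "image" (480x640x3 uint8, blue, green, red), "fx", "fy", "cx", "cy" (pixels), "pose" (4x4, takes a point from camera to world coordinates). Camera axes: x right, y up, looking along -z (the intrinsics and any distortion apply to the point x, -y, -z); pixel columns grow to the right and rows downward; lengths in m; the calibration is good to about 2 mm. A picture is of the moment at which its call begins. There is no depth.
- env.close_job(): hands the job in; it is judged then, once.
Trained networks look in the newest picture that a camera, given by its name, has taken for a name from the list of things; names that differ only in an ending like _2 or _b are one class to them, and where a whole thing is asked for, a point or a joint stands for the part that bears it (a point fixed in the world has none). Each returns a list of dicts, best first, with "conf" (0 to 1); they miss things now and then, are a little off and sometimes report something else, mostly with a low value. They report only what shows in the picture. A call takes as long as a camera call. They do not tell look-alikes from the thing itself.
- env.find_in(camera, thing): "bbox" ([centre column, centre row, width, height] in pixels, round what is visible of it).
- env.trace(camera, thing): "mask" (480x640 bool, what is visible of it) and "bbox" ([centre column, centre row, width, height] in pixels, round what is visible of it).
- env.tip_of(camera, thing): "centre" ([column, row] in pixels: a listed point, or the origin of a listed thing).
The state is a dict: "time_s": time; "q": joint angles; "qvel": joint speeds; "joint_efforts": joint torques, N m; "position": TCP position; "tool_rot": TCP orientation; "ft_force": force on the tool from outside, world axes, zero at the start; "wrist_torque": the same for the moment, N m; "grip_width": finger opening in m; "gripper_force": force on a finger pad.
Only numpy, scipy, OpenCV 4.12 (cv2) and the standard library are available. Lean on these libraries where they do the work, as an engineer would, in place of code of your own. Each camera call takes 0.05 s, during which the arm holds its last target. There are 200 camera calls.

### The job

Put the two square wooden napkin rings away on the rack's horizontal rod: the thick ring goes on first, right up against the post, the thin ring next against it, and then the loose end cap (simply push it along the rack, if you like) over the end of the rod, snug against the thin ring. Leave everything released in the rack, and do not disturb the rice bowl, shaker, chopstick case or sauce dish.

Things in the scene. Friction and masses are not known exactly. Their poses are not given: they have to be found in the camera images.
- rack: Fixed dark wooden rack 76 (x) x 270 mm (y). Origin: centre of its underside on the table. A runway along its y: floor 8 mm up, rails at both sides (tops 18 mm up, 56 mm clear between them), open at the -y end (y = -135 mm). At the +y end a post (top 60 mm up, face at y = +111 mm) holds a level rod, 14 mm thick, 33 mm up, at x = 0, that points to -y.
- rod_tip (a point): Centre of the rod's free tip, at y = +31 mm, x = 0 in the rack's frame; axes as the rack's (+y points along the rod to the post). With all home, the cap's centre is at rack y = +33 mm and its outer face at y = +13 mm.
- rod_root (a point): Where the rod's axis meets the face of the post, 80 mm from the tip; axes as the rack's. With all home, the thick ring's centre is at rack y = +93 mm, the thin ring's at y = +64 mm.
- ring_thick_center (a point): Centre of the thick napkin ring: square wooden block 50 mm wide (own x), 50 high (z), 36 thick (own y), loose, about 55 g, standing on the table, centre 25 mm up. A round 28 mm hole runs right through it along its own y. Both faces are alike. Which ring stands left or right varies.
- ring_thin_center (a point): Centre of the thin napkin ring: like the thick one (50 mm wide and high, 28 mm hole along its own y, standing on the table, centre 25 mm up) but 22 mm thick, about 35 g.
- cap_center (a point): Centre of the end cap: loose block 50 mm wide (own x), 50 high, 40 thick (own y), about 75 g, with a 6 mm high strip on top. A blind socket, 24 mm across, 30 deep, opens in its +y face, towards the rod; the -y face is flat. It starts in the runway near the open end, 88 to 112 mm between rod tip and cap, and slides freely when pushed.
- bowl: Bystander: black rice bowl, 120 mm across, 60 mm high; origin at the centre of its underside.
- shaker: Bystander: glass shaker with steel top, 46 mm across, 84 mm high; origin at the centre of its underside.
- case: Bystander: flat red plastic chopstick case, 60 x 240 mm (x, y), 29 mm high; origin at the centre of its underside.
- dish: Bystander: white ceramic sauce dish, 84 mm across, 20 mm high; origin at the centre of its underside.
There are look-alikes about, which are no part of the job. What is shaped like the part that bears cap_center but green or orange is not meant.

How it is judged:
By the outcome, as a careful person would: the job done as asked, in the order asked, and still so for the second after the job is handed in, with the robot touching nothing.
It also fails if it takes over 58 s, if anything falls off the work surface, if the arm or the gripper's body presses on something with over 40 N, if the wrist force passes 120 N, or if a joint passes its speed limit or range.

## Working session

There is one attempt and no reset: what is moved stays moved. The work goes in short steps, Python scripts to look and compute and a shell command to move; the robot and the scene stay as the last step left them, time stands still between calls to the robot, and variables do not carry over. Pictures are saved under pics/ and viewed, at most 10 in all, crops included, and the job is handed in when it is done.

```bash
mkdir -p pics; cat > h.py <<'E'
import numpy as np, cv2
from rig import env
def ray(im,uv):
    d=np.array([(uv[0]-im["cx"])/im["fx"],-(uv[1]-im["cy"])/im["fy"],-1.0])
    P=np.array(im["pose"]); return P[:3,3],P[:3,:3]@d
def at_z(im,uv,z):
    o,d=ray(im,uv); return o+d*(z-o[2])/d[2]
def proj(im,p):
    P=np.array(im["pose"]); c=P[:3,:3].T@(np.array(p)-P[:3,3])
    return np.array([im["cx"]+im["fx"]*c[0]/-c[2], im["cy"]-im["fy"]*c[1]/-c[2]])
E
python3 - <<'E'
from h import *
for n in ("top","scene"):
    im=env.get_image(n); cv2.imwrite(f"pics/{n}0.png",im["image"])
    print(n,[k for k in im],np.round(im["pose"],3).tolist(),im["fx"],im["cx"],im["cy"])
    for t,z in (("rack",0),("rod_tip",.033),("rod_root",.033),("ring_thick_center",.025),("ring_thin_center",.025),("cap_center",.033),("bowl",0),("shaker",0),("case",0),("dish",0)):
        for r in env.tip_of(n,t)[:4]:
            print(t,round(r["conf"],2),np.round(r["centre"],1),np.round(at_z(im,r["centre"],z),4))
print(env.observe())
E
```

```text
top ['image', 'fx', 'fy', 'cx', 'cy', 'pose'] [[-0.026, 0.987, -0.16, 0.458], [-1.0, -0.025, 0.01, 0.006], [0.006, 0.16, 0.987, 1.0], [0.0, 0.0, 0.0, 1.0]] 465.25431946995803 320.13792005842157 238.14294131273422
rack 0.58 [289.9 230.8] [0.6381 0.0612 0.    ]
rod_tip 0.75 [272. 229.] [0.637  0.0971 0.033 ]
rod_root 0.95 [235.6 221. ] [0.6561 0.1739 0.033 ]
ring_thick_center 0.86 [244.9 318.9] [0.4513 0.1555 0.025 ]
ring_thin_center 0.71 [360.7 308.8] [ 0.4656 -0.0842  0.025 ]
cap_center 0.86 [337.2 232.7] [ 0.6255 -0.0403  0.033 ]
cap_center 0.86 [321.6 294.1] [ 0.4977 -0.0039  0.033 ]
cap_center 0.75 [390.9 268.9] [ 0.5461 -0.1498  0.033 ]
cap_center 0.67 [391.3 220.3] [ 0.6493 -0.1559  0.033 ]
bowl 0.6 [153.2 261.8] [0.5777 0.3567 0.    ]
case 0.91 [277.7 161. ] [0.7973 0.0859 0.    ]
dish 0.68 [452.2 200.5] [ 0.697  -0.2984  0.    ]
scene ['image', 'fx', 'fy', 'cx', 'cy', 'pose'] [[-0.317, -0.765, 0.561, 1.166], [0.949, -0.256, 0.186, 0.201], [0.001, 0.591, 0.807, 0.849], [0.0, 0.0, 0.0, 1.0]] 460.7558010033576 319.42458298683346 233.79162665227759
rack 0.87 [338.8 260.5] [0.6315 
[... 702 characters left out ...]
38579647e+01, -1.23357112e+01]), 'qvel': array([-0.07175184,  0.10379758, -0.06706066,  0.13563175,  0.05379849,
       -0.00140446]), 'joint_efforts': array([-3.35519355e-03, -4.48325729e+01, -2.31458634e+01, -3.35508485e-04,
        5.67345051e-04,  3.01967560e-06]), 'position': array([0.12580162, 0.53538634, 0.24832251]), 'tool_rot': array([[-9.73483171e-01,  2.28758640e-01, -1.68203358e-05],
       [ 2.28758641e-01,  9.73483171e-01, -1.15855617e-05],
       [ 1.37240165e-05, -1.51261465e-05, -1.00000000e+00]]), 'ft_force': array([-0.01585893,  0.42300328, -0.44256646]), 'wrist_torque': array([-0.00283327,  0.00924149,  0.05191116]), 'gripper_force': 0.0, 'grip_width': 0.0852247953290136}
```

View pictures.

View pics/top0.png

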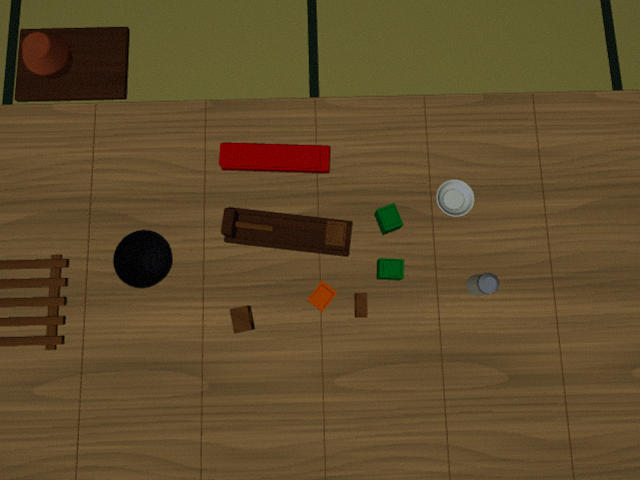

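View pics/scene0.png

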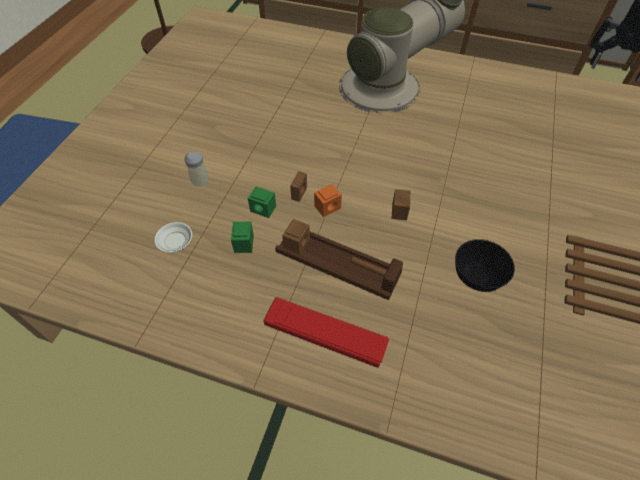

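```bash
python3 - <<'E'
import cv2
a=cv2.imread("pics/top0.png")[190:350,200:420]; cv2.imwrite("pics/topcrop.png",cv2.resize(a,None,fx=3.6,fy=3.6,interpolation=cv2.INTER_CUBIC))
E
```

```text
(no output)
```

View pics/topcrop.png

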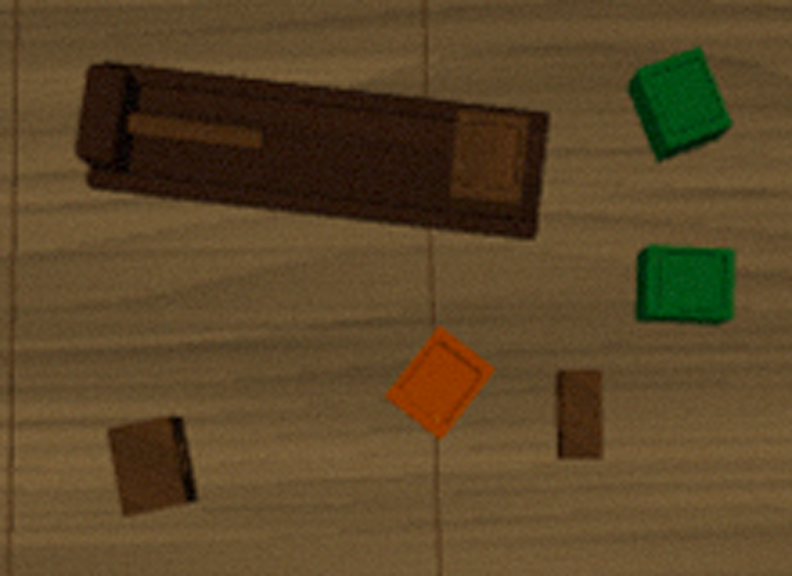

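The top view shows a brown block in the runway at (337,233), two green blocks at (389,219) and (390,269), and an orange one at (322,297). cap_center is the brown one: it is not green or orange and it lies in the runway. The enlarged crop confirms this. The thick ring is at (242,319), the thin ring at (361,305), and the rack post is at the left, at (230,222). Next I'll fit the poses by silhouette.

```bash
cat >> h.py <<'E'
from scipy.optimize import minimize
def box(x0,x1,y0,y1,z0,z1): return np.array([[x,y,z] for x in(x0,x1) for y in(y0,y1) for z in(z0,z1)])
def sil(im,boxes,p,S=4):
    c,s=np.cos(p[2]),np.sin(p[2]); R=np.array([[c,-s,0],[s,c,0],[0,0,1]])
    m=np.zeros((480*S,640*S),np.uint8)
    for b in boxes:
        uv=np.array([proj(im,R@q+[p[0],p[1],0]) for q in b]); 
        cv2.fillConvexPoly(m,cv2.convexHull(np.round((uv+.5)*S-.5).astype(np.int32)),1)
    return cv2.resize(m.astype(np.float32),(640,480),interpolation=cv2.INTER_AREA)
def fit(views,boxes,p0):
    def cost(p): return sum(np.abs(sil(im,boxes,p)-mk).sum()/mk.sum() for im,mk in views)/len(views)
    best=None
    for dy in (-.12,.12):
        s=np.array([p0]+[[p0[0]+.008,p0[1],p0[2]],[p0[0],p0[1]+.008,p0[2]],[p0[0],p0[1],p0[2]+dy]])
        r=minimize(cost,p0,method="Nelder-Mead",options=dict(initial_simplex=s,xatol=1e-4,fatol=1e-4,maxiter=120))
        if best is None or r.fun<best.fun: best=r
    return best.x,best.fun
RACK=[box(-.038,.038,-.135,.135,0,.018),box(-.038,.038,.111,.135,0,.06)]
THICK=[box(-.025,.025,-.018,.018,0,.05)]; THIN=[box(-.025,.025,-.011,.011,0,.05)]
CAP=[box(-.025,.025,-.02,.02,.008,.058)]
E
python3 - <<'E'
from h import *
ims={n:env.get_image(n) for n in("top","scene")}
for t,B,p0 in (("rack",RACK,[.638,.062,-.12]),("ring_thick_center",THICK,[.452,.156,.15]),("ring_thin_center",THIN,[.466,-.084,0.]),("cap_center",RACK and CAP,[.6225,-.0385,-.12])):
    V={}
    for n in ims:
        best=None
        for r in env.trace(n,t):
            d=np.linalg.norm(np.array(r["bbox"][:2])-proj(ims[n],[p0[0],p0[1],.025]))
            if d<25 and (best is None or d<best[0]): best=(d,r)
        if best: V[n]=(ims[n],best[1]["mask"].astype(np.float32)); print(t,n,round(best[1]["conf"],2),int(best[1]["mask"].sum()))
    for k in [list(V)]+[[a] for a in V]:
        x,f=fit([V[a] for a in k],B,p0); print("  ",k,np.round(x,4),"deg",round(np.degrees(x[2]),1),"err",round(f,3))
print(env.observe()["time_s"])
E
```

```text
rack top 0.7 3843
rack scene 0.69 3622
   ['top', 'scene'] [ 0.6349  0.0659 -0.1431] deg -8.2 err 0.237
   ['top'] [ 0.6334  0.0646 -0.1491] deg -8.5 err 0.244
   ['scene'] [ 0.6357  0.0664 -0.1372] deg -7.9 err 0.225
ring_thick_center top 0.82 538
ring_thick_center scene 0.63 515
   ['top', 'scene'] [0.4517 0.1615 0.175 ] deg 10.0 err 0.071
   ['top'] [0.4508 0.1605 0.1925] deg 11.0 err 0.048
   ['scene'] [0.4523 0.1621 0.1734] deg 9.9 err 0.049
ring_thin_center top 0.71 287
ring_thin_center scene 0.84 401
   ['top', 'scene'] [ 0.4722 -0.0838 -0.0279] deg -1.6 err 0.132
   ['top'] [ 0.4719 -0.0849 -0.0424] deg -2.4 err 0.134
   ['scene'] [ 0.473  -0.0823 -0.0689] deg -3.9 err 0.063
cap_center top 0.76 570
cap_center scene 0.8 687
   ['top', 'scene'] [ 0.6193 -0.0349 -0.1386] deg -7.9 err 0.074
   ['top'] [ 0.6195 -0.0351 -0.0943] deg -5.4 err 0.072
   ['scene'] [ 0.6204 -0.0345 -0.177 ] deg -10.1 err 0.064
1.6
```

```bash
cat >> h.py <<'E'
def go(x,y,z,yawdeg):
    "delta in tool axes to get TCP to x,y,z, tool x axis along world yaw (90+yawdeg), pointing down"
    from scipy.spatial.transform import Rotation as Ro
    s=env.observe(); R=np.array(s["tool_rot"]); a=np.radians(yawdeg)
    T=np.array([[-np.sin(a),np.cos(a),0],[np.cos(a),np.sin(a),0],[0,0,-1]])
    print("shift",np.round(R.T@(np.array([x,y,z])-s["position"]),4),"turn",np.round(Ro.from_matrix(R.T@T).as_rotvec(),4),"t",s["time_s"])
E
python3 -c "
from h import *
go(.452,.161,.14,10)"
```

```text
shift [-0.4032 -0.2899  0.1083] turn [ 0.     -0.      1.1655] t 1.6
```

```bash
P="python3 -m pendant"
python3 -m pendant '[[1,-0.05,-0.036,0.013,0,0,0.15],[1,-0.1,-0.072,0.027,0,0,0.3],[1,-0.15,-0.108,0.04,0,0,0.45],[1,-0.2,-0.144,0.054,0,0,0.6],[1,-0.2,-0.144,0.054,0,0,0.6]]' 40
python3 -c "
from h import *
go(.452,.161,.14,10)"
```

```text
time_s: 2.22
position: [0.2895, 0.347, 0.1937]
tool_rot: [[-0.669, 0.743, -0.001], [0.743, 0.669, -0.001], [-0.0, -0.001, -1.0]]
ft_force: [-0.4, 1.2, -0.9]
grip_width: 0.0856
gripper_force: 0.0
shift [-0.2469 -0.0037  0.0538] turn [-0.0013  0.0006  0.5587] t 2.225
```

```bash
python3 -m pendant '[[1,-0.06,0,0.015,0,0,0.14],[1,-0.12,0,0.03,0,0,0.28],[1,-0.18,-0.003,0.045,0,0,0.42],[1,-0.247,-0.004,0.054,0,0,0.559],[1,-0.247,-0.004,0.054,0,0,0.559]]'
python3 - <<'E'
from h import *
im=env.get_image("wrist"); cv2.imwrite("pics/w1.png",im["image"]); print(np.round(im["pose"],3),im["fx"])
for t,z in (("ring_thick_center",.025),("rod_tip",.033),("rod_root",.033),("cap_center",.033)):
    for r in env.tip_of("wrist",t)[:3]: print(t,round(r["conf"],2),np.round(r["centre"]),np.round(at_z(im,r["centre"],z),4))
for r in env.trace("wrist","ring_thick_center")[:1]: print(fit([(im,r["mask"].astype(np.float32))],THICK,[.452,.161,.175]))
go(.452,.161,.034,10)
E
```

```text
time_s: 2.85
position: [0.4532, 0.1626, 0.1399]
tool_rot: [[-0.176, 0.984, 0.0], [0.984, 0.176, -0.0], [-0.0, 0.0, -1.0]]
ft_force: [-0.7, 0.9, -0.3]
grip_width: 0.0854
gripper_force: 0.0
[[ 0.984 -0.169 -0.049  0.442]
 [ 0.176  0.946  0.274  0.232]
 [ 0.    -0.278  0.961  0.266]
 [ 0.     0.     0.     1.   ]] 339.3417331714723
ring_thick_center 0.61 [322. 238.] [0.4527 0.1607 0.025 ]
rod_tip 0.66 [536. 359.] [0.6384 0.0938 0.033 ]
rod_root 0.71 [587. 268.] [0.6485 0.1746 0.033 ]
(array([0.45375444, 0.16180018, 0.1729379 ]), np.float64(0.019971614703536034))
shift [-0.0049  0.0007  0.1067] turn [ 0.0003 -0.0001  0.0093] t 3.15
```

View pics/w1.png

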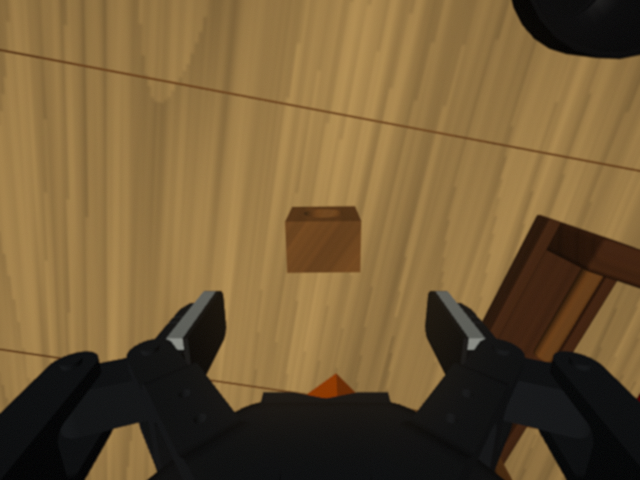

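The wrist view shows the thick ring at (323,240), directly below the open jaws, with its hole facing along the tool's x. The fit is good, at (0.4538, 0.1618) and 9.9°.

```bash
python3 -c "
from h import *
print(env.observe()['position']);go(.4535,.1618,.035,9.9)"
```

```text
[0.45035896 0.16566925 0.14065777]
shift [-0.0044  0.0023  0.1057] turn [ 0.0003 -0.0001  0.011 ] t 3.15
```

```bash
python3 -m pendant '[[1,-0.003,0.002,0.05,0,0,0],[1,-0.003,0.002,0.09,0,0,0],[1,-0.003,0.002,0.105,0,0,0],[0.3,-0.003,0.002,0.105,0,0,0],[0.3,-0.003,0.002,0.105,0,0,0]]' 40
python3 -m pendant '[[0.3,0,0,0,0,0,0],[0.3,0,0,0,0,0,0]]' 40
```

```text
time_s: 3.78
position: [0.4538, 0.1623, 0.0362]
tool_rot: [[-0.181, 0.983, 0.001], [0.983, 0.181, 0.0], [-0.0, 0.001, -1.0]]
ft_force: [-0.8, 0.5, 0.7]
grip_width: 0.0517
gripper_force: 0.3
time_s: 4.03
position: [0.4541, 0.1621, 0.0364]
tool_rot: [[-0.18, 0.984, 0.002], [0.984, 0.18, 0.001], [0.0, 0.002, -1.0]]
ft_force: [-1.7, 3.2, 8.0]
grip_width: 0.0497
gripper_force: 42.3
```

```bash
python3 -m pendant '[[0.3,0,0,-0.03,0,0,0],[0.3,0,0,-0.075,0,0,0],[0.3,-0.03,0.035,-0.105,0,0,0.08],[0.3,-0.065,0.075,-0.105,0,0,0.16],[0.3,-0.1,0.115,-0.105,0,0,0.24]]'
python3 -m pendant '[[0.3,-0.027,0.049,0,0,0,0.08],[0.3,-0.027,0.049,0,0,0,0.081],[0.3,-0.027,0.049,0,0,0,0.081],[0.3,-0.027,0.049,0,0,0,0.081]]'
python3 - <<'E'
from h import *
im=env.get_image("wrist"); cv2.imwrite("pics/w2.png",im["image"])
for t,z in (("rod_tip",.033),("rod_root",.033),("ring_thick_center",.125),("cap_center",.033)):
    for r in env.tip_of("wrist",t)[:3]: print(t,round(r["conf"],2),np.round(r["centre"]),np.round(at_z(im,r["centre"],z),4))
s=env.observe(); print(s["position"],s["grip_width"])
E
```

```text
time_s: 4.65
position: [0.5861, 0.0833, 0.1414]
tool_rot: [[0.061, 0.998, 0.002], [0.998, -0.061, -0.0], [-0.0, 0.002, -1.0]]
ft_force: [-0.6, 0.8, -0.2]
grip_width: 0.0494
gripper_force: 42.0
time_s: 5.15
position: [0.6313, 0.0551, 0.1407]
tool_rot: [[0.138, 0.99, -0.0], [0.99, -0.138, 0.0], [0.0, -0.0, -1.0]]
ft_force: [0.5, -0.5, -0.9]
grip_width: 0.0494
gripper_force: 42.1
rod_tip 0.63 [330. 184.] [0.6415 0.0942 0.033 ]
rod_root 0.75 [328.  49.] [0.6515 0.1764 0.033 ]
rod_root 0.16 [328. 181.] [0.6402 0.0958 0.033 ]
ring_thick_center 0.95 [325. 303.] [0.6322 0.0519 0.125 ]
cap_center 0.64 [166. 323.] [0.5013 0.0051 0.033 ]
cap_center 0.58 [167. 410.] [ 0.4799 -0.0762  0.033 ]
[0.63186343 0.05465622 0.1406023 ] 0.04959445175388017
```

View pics/w2.png

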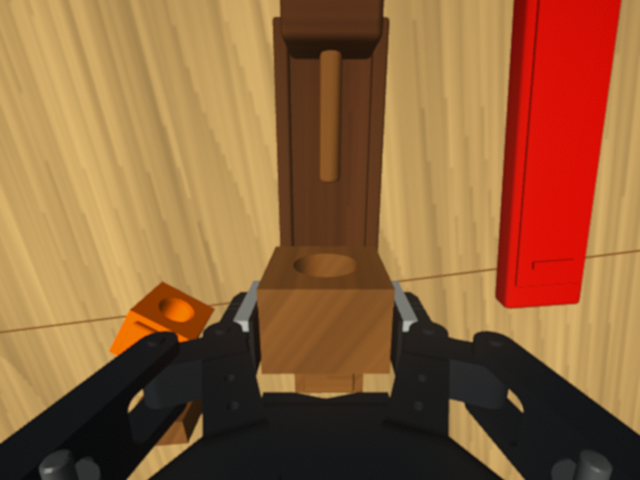

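The wrist view shows the held thick ring at (325,310) over the runway. The rod runs from (330,182) to (331,50), and the small part behind the ring is the cap. I'll measure the ring's offset from the rod and rails in this same picture.

```bash
python3 - <<'E'
from h import *
im=env.get_image("wrist"); g=cv2.GaussianBlur(im["image"],(3,3),0).astype(float).sum(2); s=env.observe(); R=np.array(s["tool_rot"])
def tl(uv,z): return (R.T@(at_z(im,uv,z)-s["position"]))[:2]*1000
def edges(row,c0,c1,k=3):
    d=np.abs(np.gradient(g[row,c0:c1])); out=[]
    for _ in range(k):
        i=d.argmax(); out.append((i+c0,round(d[i]))); d[max(0,i-4):i+5]=0
    return sorted(out)
print(im["cx"],im["cy"],s["time_s"])
for row in (75,100,125,150,170):
    e=[c for c,_ in edges(row,305,355,2)]; print("rod",row,e,[np.round(tl((c,row),.033),1) for c in e])
for row in (75,120,160,200,230):
    for a,b in ((262,300),(365,400)): e=[c for c,_ in edges(row,a,b,3)]; print("rail",row,e,[np.round(tl((c,row),.018),1) for c in e])
for row in (300,330,360):
    e=[edges(row,240,280,3),edges(row,370,410,3)];print("ring",row,e)
for c in ((258,290),(392,290)): print(np.round(tl(c,.154),1))
E
```

```text
325.1822233569591 235.12634970007414 5.45
rod 75 [np.int64(319), np.int64(337)] [array([108.5,  -2.5]), array([108.5,   8.9])]
rod 100 [np.int64(319), np.int64(337)] [array([93.8, -2.6]), array([93.8,  9. ])]
rod 125 [np.int64(319), np.int64(336)] [array([78.5, -2.7]), array([78.5,  8.5])]
rod 150 [np.int64(319), np.int64(336)] [array([62.6, -2.7]), array([62.6,  8.6])]
rod 170 [np.int64(319), np.int64(335)] [array([49.4, -2.8]), array([49.4,  8.1])]
rail 75 [np.int64(267), np.int64(273), np.int64(286)] [array([111. , -37.7]), array([111. , -33.7]), array([111. , -24.9])]
rail 75 [np.int64(368), np.int64(385), np.int64(390)] [array([110.9,  30.2]), array([110.9,  41.6]), array([110.9,  44.9])]
rail 120 [np.int64(274), np.int64(287), np.int64(292)] [array([ 82.3, -34.2]), array([ 82.3, -25.2]), array([ 82.3, -21.7])]
rail 120 [np.int64(367), np.int64(383), np.int64(394)] [array([82.3, 30.5]), array([82.3, 41.6]), array([82.3, 49.2])]
rail 160 [np.int64(270), np.int64(276), np.int64(288)] [array([ 55.1, -38.2]), array([ 55.1, -33.9]), array([ 55.1, -25.3])]
rail 160 [np.int64(365), np.
[... 324 characters left out ...]
1, 45. ])]
rail 230 [np.int64(278), np.int64(289), np.int64(294)] [array([  3. , -34.5]), array([  3. , -26.1]), array([  3. , -22.3])]
rail 230 [np.int64(365), np.int64(378), np.int64(383)] [array([ 3. , 31.7]), array([ 3. , 41.6]), array([ 3. , 45.4])]
ring 300 [[(np.int64(243), 70), (np.int64(256), 28), (np.int64(262), 2)], [(np.int64(378), 2), (np.int64(395), 34), (np.int64(408), 69)]]
ring 330 [[(np.int64(242), 112), (np.int64(248), 102), (np.int64(259), 61)], [(np.int64(392), 58), (np.int64(402), 101), (np.int64(409), 114)]]
ring 360 [[(np.int64(250), 2), (np.int64(255), 18), (np.int64(260), 63)], [(np.int64(390), 59), (np.int64(395), 14), (np.int64(400), 4)]]
[ 17.5 -23. ]
[17.5 25.7]
```

```bash
python3 -m pendant '[[0.3,0,0.002,0.03,0,0,0],[0.3,0,0.002,0.07,0,0,0],[0.3,0,0.002,0.08,0,0,0],[0.3,0,0.002,0.088,0,0,0],[0.3,0,0.002,0.094,0,0,0]]'
python3 -m pendant '[[0.3,0,0,0,0,0,0],[0.3,0,0,0,0,0,0]]'
python3 - <<'E'
from h import *
im=env.get_image("wrist"); cv2.imwrite("pics/w3.png",im["image"])
E
```

```text
time_s: 6.08
position: [0.6347, 0.054, 0.0472]
tool_rot: [[0.139, 0.99, 0.002], [0.99, -0.139, -0.0], [0.0, 0.002, -1.0]]
ft_force: [0.3, -0.6, -1.3]
grip_width: 0.0491
gripper_force: 42.0
time_s: 6.32
position: [0.6344, 0.054, 0.047]
tool_rot: [[0.14, 0.99, 0.001], [0.99, -0.14, -0.0], [0.0, 0.001, -1.0]]
ft_force: [0.4, 0.4, -0.7]
grip_width: 0.0496
gripper_force: 42.0
```

View pics/w3.png

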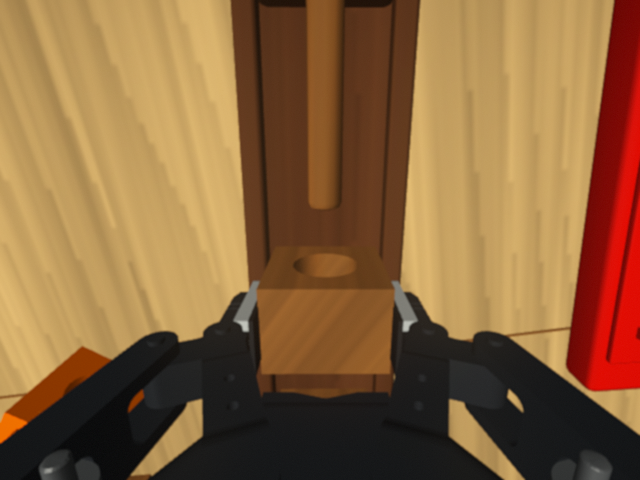

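The ring now sits between the rails, free of force. Its centre is at column 325 and the rod at column 324.5, so they are aligned and I can slide.

```bash
python3 -m pendant '[[0.3,0.025,0,0,0,0,0],[0.3,0.05,0,0,0,0,0],[0.3,0.07,0,0,0,0,0],[0.3,0.085,0,0,0,0,0],[0.3,0.092,0,0,0,0,0]]'
python3 -m pendant '[[0.3,0.003,0,0,0,0,0],[0.3,0.006,0,0,0,0,0],[0.3,0.008,0,0,0,0,0],[0.3,0.009,0,0,0,0,0]]'
python3 -c "
from h import *
im=env.get_image('wrist'); cv2.imwrite('pics/w4.png',im['image'])"
```

```text
time_s: 7.0
position: [0.647, 0.1458, 0.0463]
tool_rot: [[0.139, 0.99, 0.0], [0.99, -0.139, -0.0], [-0.0, 0.0, -1.0]]
ft_force: [1.1, -0.2, -0.9]
grip_width: 0.0494
gripper_force: 42.0
time_s: 7.5
position: [0.6482, 0.1539, 0.0463]
tool_rot: [[0.14, 0.99, -0.0], [0.99, -0.14, -0.0], [-0.0, -0.0, -1.0]]
ft_force: [0.1, 0.2, -0.3]
grip_width: 0.0492
gripper_force: 42.0
```

```bash
python3 -m pendant '[[0.3,0.001,0,0,0,0,0],[0.3,0.002,0,0,0,0,0],[0.3,0.003,0,0,0,0,0],[0.3,0.003,0,0,0,0,0]]'
python3 -m pendant '[[0.3,0.001,0,0,0,0,0],[0.3,0.002,0,0,0,0,0],[0.3,0.002,0,0,0,0,0]]'
```

```text
time_s: 8.05
position: [0.6486, 0.157, 0.0463]
tool_rot: [[0.14, 0.99, -0.0], [0.99, -0.14, -0.0], [-0.0, -0.0, -1.0]]
ft_force: [-0.0, -1.1, -0.4]
grip_width: 0.0494
gripper_force: 42.1
time_s: 8.43
position: [0.6486, 0.1571, 0.0464]
tool_rot: [[0.14, 0.99, -0.001], [0.99, -0.14, -0.003], [-0.003, -0.001, -1.0]]
ft_force: [-3.5, -9.6, 1.8]
grip_width: 0.0495
gripper_force: 42.4
```

```bash
python3 -m pendant '[[0.3,-0.001,0,0.002,0,0,0],[0.8,-0.001,0,0.002,0,0,0],[0.8,-0.001,0,0.002,0,0,0],[0.8,-0.001,0,0.002,0,0,0],[0.8,-0.001,0,-0.05,0,0,0]]'
python3 -m pendant '[[1,0,0,-0.05,0,0,0],[1,0,0,-0.05,0,0,0],[1,0,0,-0.05,0,0,0]]'
python3 - <<'E'
from h import *
im=env.get_image("wrist"); cv2.imwrite("pics/w5.png",im["image"])
go(.473,-.083,.15,-3)
E
```

```text
time_s: 9.05
position: [0.6469, 0.158, 0.0931]
tool_rot: [[0.139, 0.99, -0.008], [0.99, -0.139, -0.0], [-0.002, -0.008, -1.0]]
ft_force: [0.3, -0.1, 0.4]
grip_width: 0.0685
gripper_force: 0.0
time_s: 9.43
position: [0.6483, 0.1581, 0.1456]
tool_rot: [[0.139, 0.99, -0.001], [0.99, -0.139, 0.0], [-0.0, -0.001, -1.0]]
ft_force: [-0.7, 0.3, -1.3]
grip_width: 0.0853
gripper_force: 0.0
shift [-0.2631 -0.1398 -0.0046] turn [-0.0024  0.0003 -0.0875] t 9.475
```

View pics/w5.png

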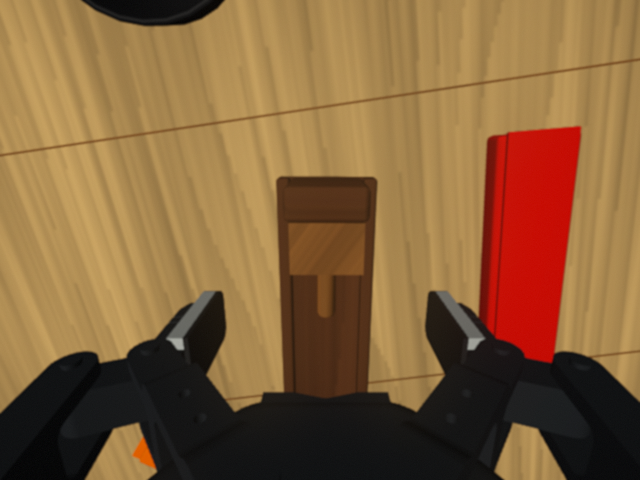

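The thick ring is seated against the post; its faces meet at row 221. Next is the thin ring.

```bash
python3 -m pendant '[[1,-0.054,-0.028,0,0,0,-0.02],[1,-0.108,-0.056,0,0,0,-0.04],[1,-0.162,-0.084,0,0,0,-0.06],[1,-0.216,-0.112,0,0,0,-0.08],[1,-0.263,-0.14,0,0,0,-0.0875]]'
python3 -m pendant '[[1,0,0,0,0,0,0],[1,0,0,0,0,0,0],[1,0,0,0,0,0,0]]'
python3 - <<'E'
from h import *
im=env.get_image("wrist"); cv2.imwrite("pics/w6.png",im["image"])
for r in env.tip_of("wrist","ring_thin_center")[:3]: print(round(r["conf"],2),np.round(r["centre"]),np.round(at_z(im,r["centre"],.025),4))
for r in env.trace("wrist","ring_thin_center")[:2]:
    print(r["conf"],r["bbox"])
    try: print(fit([(im,r["mask"].astype(np.float32))],THIN,[.473,-.083,-.05]))
    except Exception as e: print(e)
E
```

```text
time_s: 10.1
position: [0.4717, -0.0842, 0.1452]
tool_rot: [[0.052, 0.999, -0.002], [0.999, -0.052, 0.001], [0.001, -0.002, -1.0]]
ft_force: [1.0, -0.5, 0.3]
grip_width: 0.0854
gripper_force: 0.0
time_s: 10.48
position: [0.4739, -0.082, 0.1459]
tool_rot: [[0.051, 0.999, -0.001], [0.999, -0.051, 0.0], [0.0, -0.001, -1.0]]
ft_force: [-0.2, 0.5, -0.1]
grip_width: 0.0851
gripper_force: 0.0
0.98 [325. 236.] [ 0.475  -0.0836  0.025 ]
0.66 [325.9, 236.9, 75.5, 47.7]
(array([ 0.47549143, -0.08316131, -0.03120468]), np.float64(0.01951228827238083))
```

View pics/w6.png

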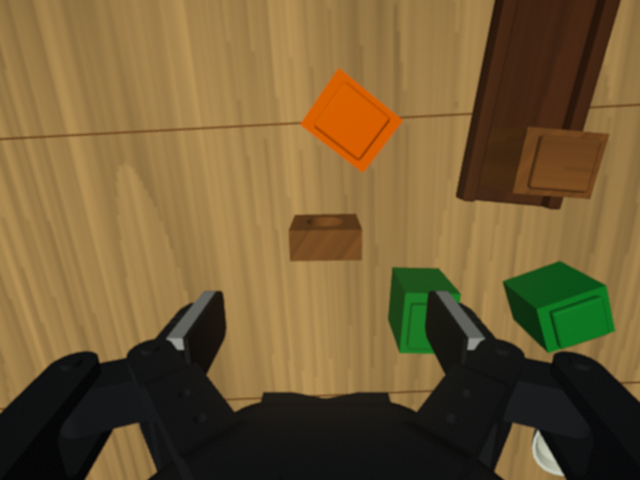

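The thin ring is at (326,237), between the jaws. The fit puts it at (0.4755, -0.0832) and -1.8°, and the jaw paths clear the green and orange blocks.

```bash
python3 -m pendant '[[1,-0.001,0.0015,0.05,0,0,-0.02],[1,-0.001,0.0015,0.095,0,0,-0.02],[1,-0.001,0.0015,0.111,0,0,-0.02],[1,-0.001,0.0015,0.111,0,0,-0.02],[0.3,-0.001,0.0015,0.111,0,0,-0.02]]' 40
python3 -m pendant '[[0.3,0,0,0,0,0,0],[0.3,0,0,0,0,0,0],[0.3,0,0,0,0,0,0]]' 40
python3 -c "
from h import *
go(.6357+.139*-.01,.0649-.99*.01,.14,-8)"
```

```text
time_s: 11.25
position: [0.4754, -0.084, 0.036]
tool_rot: [[0.032, 0.999, 0.001], [0.999, -0.032, -0.001], [-0.001, 0.001, -1.0]]
ft_force: [-0.4, 0.2, 0.4]
grip_width: 0.0702
gripper_force: 0.0
time_s: 11.62
position: [0.4754, -0.0842, 0.0363]
tool_rot: [[0.032, 0.999, 0.002], [0.999, -0.032, -0.001], [-0.001, 0.002, -1.0]]
ft_force: [0.1, 0.6, 7.0]
grip_width: 0.049
gripper_force: 41.9
shift [ 0.1442  0.1545 -0.1035] turn [0.002  0.0006 0.1072] t 11.625
```

```bash
python3 -m pendant '[[0.3,0,0,-0.05,0,0,0],[0.3,0,0,-0.105,0,0,0],[0.3,0.04,0.043,-0.105,0,0,0.035],[0.3,0.08,0.086,-0.105,0,0,0.07],[0.3,0.12,0.129,-0.105,0,0,0.107]]'
python3 -m pendant '[[0.3,0.021,0.028,0,0,0,0],[0.3,0.021,0.028,0,0,0,0],[0.3,0.021,0.028,0,0,0,0],[0.3,0.021,0.028,0,0,0,0]]'
python3 - <<'E'
from h import *
im=env.get_image("wrist"); cv2.imwrite("pics/w7.png",im["image"])
s=env.observe(); d=s["position"]-np.array([.6357,.0649,0]); print("rack frame x,y of TCP",d[0]*.99-d[1]*.139,d[0]*.139+d[1]*.99,s["position"])
g=cv2.GaussianBlur(im["image"],(3,3),0).astype(float).sum(2); R=np.array(s["tool_rot"])
def tl(uv,z): return (R.T@(at_z(im,uv,z)-s["position"]))[:2]*1000
for row in (120,140,160,200,230):
    a=np.abs(np.gradient(g[row,255:400])); l=255+a[:40].argmax(); r=255+105+a[105:].argmax(); 
    print(row,l,r,tl((l,row),.018).round(1),tl((r,row),.018).round(1))
    b=np.abs(np.gradient(g[row,308:350])); i,j=b[:21].argmax()+308,b[21:].argmax()+329; print("   rod",i,j,tl((i,row),.033).round(1),tl((j,row),.033).round(1))
E
```

```text
time_s: 12.25
position: [0.6089, 0.0331, 0.1411]
tool_rot: [[0.14, 0.99, 0.001], [0.99, -0.14, -0.0], [-0.0, 0.001, -1.0]]
ft_force: [1.4, -1.1, -0.4]
grip_width: 0.0496
gripper_force: 42.0
time_s: 12.75
position: [0.6377, 0.0479, 0.1407]
tool_rot: [[0.14, 0.99, -0.0], [0.99, -0.14, -0.0], [-0.0, -0.0, -1.0]]
ft_force: [1.4, -0.3, 0.3]
grip_width: 0.0492
gripper_force: 41.9
rack frame x,y of TCP 0.004423105074786477 -0.016481324692566534 [0.63778918 0.04795887 0.14072382]
120 265 373 [ 82.2 -40.5] [82.2 34.6]
   rod 308 330 [81.5 -9.9] [81.5  4.5]
140 266 372 [ 68.8 -40.5] [68.8 34.4]
   rod 308 330 [ 68.9 -10.1] [68.9  4.6]
160 267 372 [ 54.9 -40.4] [54.9 35. ]
   rod 308 330 [ 55.9 -10.2] [55.9  4.6]
200 268 370 [ 25.9 -41.1] [25.9 34.6]
   rod 326 333 [28.6  1.9] [28.6  6.8]
230 270 369 [  2.9 -40.6] [ 2.9 34.7]
   rod 318 336 [ 6.9 -3.8] [6.9 9.1]
```

```bash
python3 -m pendant '[[0.3,0,-0.0045,0.03,0,0,0],[0.3,0,-0.0045,0.07,0,0,0],[0.3,0,-0.0045,0.08,0,0,0],[0.3,0,-0.0045,0.088,0,0,0],[0.3,0,-0.0045,0.094,0,0,0]]'
python3 -m pendant '[[0.3,0.02,0,0,0,0,0],[0.3,0.04,0,0,0,0,0],[0.3,0.06,0,0,0,0,0],[0.3,0.068,0,0,0,0,0],[0.3,0.072,0,0,0,0,0]]'
python3 -m pendant '[[0.3,0.002,0,0,0,0,0],[0.3,0.004,0,0,0,0,0],[0.3,0.006,0,0,0,0,0],[0.3,0.006,0,0,0,0,0]]'
```

```text
time_s: 13.42
position: [0.6345, 0.0491, 0.0472]
tool_rot: [[0.139, 0.99, 0.002], [0.99, -0.139, -0.0], [0.0, 0.002, -1.0]]
ft_force: [0.7, 0.2, -0.5]
grip_width: 0.0494
gripper_force: 41.9
time_s: 14.05
position: [0.6439, 0.1213, 0.0463]
tool_rot: [[0.138, 0.99, 0.0], [0.99, -0.138, -0.0], [-0.0, 0.0, -1.0]]
ft_force: [0.4, -0.7, -0.5]
grip_width: 0.0496
gripper_force: 41.9
time_s: 14.55
position: [0.6448, 0.1264, 0.0463]
tool_rot: [[0.139, 0.99, 0.0], [0.99, -0.139, -0.0], [-0.0, 0.0, -1.0]]
ft_force: [0.1, 0.6, -0.2]
grip_width: 0.0492
gripper_force: 41.9
```

```bash
python3 -m pendant '[[0.3,0.001,0,0,0,0,0],[0.3,0.002,0,0,0,0,0],[0.3,0.003,0,0,0,0,0],[0.3,0.003,0,0,0,0,0]]'
python3 -m pendant '[[0.3,0.0005,0,0,0,0,0],[0.3,0.001,0,0,0,0,0],[0.3,0.001,0,0,0,0,0]]'
```

```text
time_s: 15.05
position: [0.6448, 0.127, 0.0464]
tool_rot: [[0.14, 0.99, -0.002], [0.99, -0.14, -0.004], [-0.004, -0.001, -1.0]]
ft_force: [-3.3, -12.5, 2.4]
grip_width: 0.0494
gripper_force: 42.2
time_s: 15.42
position: [0.6448, 0.127, 0.0464]
tool_rot: [[0.141, 0.99, -0.002], [0.99, -0.141, -0.005], [-0.006, -0.001, -1.0]]
ft_force: [-5.7, -16.8, 3.4]
grip_width: 0.0495
gripper_force: 42.3
```

```bash
python3 -m pendant '[[0.3,-0.002,0,0.002,0,0,0],[0.8,-0.002,0,0.002,0,0,0],[0.8,-0.002,0,0.002,0,0,0],[0.8,-0.002,0,0.002,0,0,0],[0.8,-0.002,0,-0.05,0,0,0]]'
python3 -m pendant '[[1,-0.06,0,-0.05,0,0,0],[1,-0.1,0,-0.05,0,0,0],[1,-0.1,0,-0.05,0,0,0],[1,-0.1,0,-0.05,0,0,0]]'
python3 - <<'E'
from h import *
im=env.get_image("wrist"); cv2.imwrite("pics/w8.png",im["image"])
for r in env.tip_of("wrist","cap_center")[:3]: print(round(r["conf"],2),np.round(r["centre"]),np.round(at_z(im,r["centre"],.033),4))
go(.6357-.139*.102,.0649-.99*.102,.15,-8); print(env.observe()["position"])
E
```

```text
time_s: 16.05
position: [0.6432, 0.1287, 0.0932]
tool_rot: [[0.139, 0.99, -0.008], [0.99, -0.139, -0.0], [-0.001, -0.008, -1.0]]
ft_force: [-1.1, -0.1, 1.1]
grip_width: 0.0677
gripper_force: 0.0
time_s: 16.55
position: [0.631, 0.0299, 0.1461]
tool_rot: [[0.139, 0.99, -0.0], [0.99, -0.139, 0.0], [0.0, -0.0, -1.0]]
ft_force: [-0.6, 0.4, 0.4]
grip_width: 0.0853
gripper_force: 0.0
0.8 [326. 317.] [ 0.6236 -0.0352  0.033 ]
0.79 [163. 295.] [0.5015 0.0013 0.033 ]
0.5 [326.  40.] [0.6511 0.1579 0.033 ]
shift [-0.0674 -0.0002 -0.0042] turn [-0.0009 -0.0002  0.0015] t 16.65
[0.63099345 0.03064844 0.1458048 ]
```

View pics/w8.png

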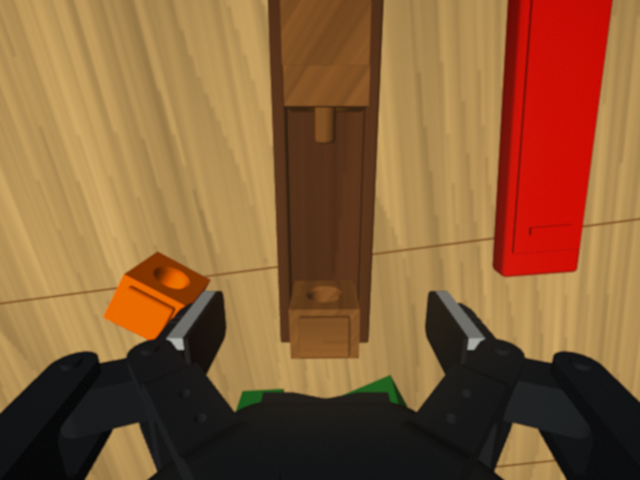

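The thin ring sits flush on the thick one (seam at row 65). The cap is at (325,320) in the runway, square to it. I'll grip it by its sides and slide it home.

```bash
python3 -m pendant '[[1,-0.045,0,0,0,0,0],[1,-0.066,0,0.03,0,0,0],[1,-0.066,0,0.08,0,0,0],[1,-0.066,0,0.101,0,0,0],[1,-0.066,0,0.101,0,0,0]]'
python3 -m pendant '[[0.3,0,0,0,0,0,0],[0.3,0,0,0,0,0,0],[0.3,0,0,0,0,0,0],[0.3,0,0,0,0,0,0]]' 25
python3 -m pendant '[[0.3,0.02,0,0,0,0,0],[0.3,0.04,0,0,0,0,0],[0.3,0.06,0,0,0,0,0],[0.3,0.08,0,0,0,0,0],[0.3,0.08,0,0,0,0,0]]'
```

```text
time_s: 17.27
position: [0.6212, -0.0347, 0.0435]
tool_rot: [[0.138, 0.99, -0.004], [0.99, -0.138, 0.001], [0.001, -0.004, -1.0]]
ft_force: [-0.6, 0.4, 0.2]
grip_width: 0.0855
gripper_force: 0.0
time_s: 17.77
position: [0.6226, -0.0358, 0.0466]
tool_rot: [[0.139, 0.99, 0.002], [0.99, -0.139, -0.0], [0.0, 0.002, -1.0]]
ft_force: [0.2, 1.7, 6.6]
grip_width: 0.0498
gripper_force: 27.5
time_s: 18.4
position: [0.6339, 0.0448, 0.0467]
tool_rot: [[0.138, 0.99, 0.003], [0.99, -0.138, 0.0], [0.001, 0.003, -1.0]]
ft_force: [0.3, 3.7, 6.3]
grip_width: 0.0493
gripper_force: 27.5
```

```bash
python3 -m pendant '[[0.3,0.012,0,0,0,0,0],[0.3,0.024,0,0,0,0,0],[0.3,0.036,0,0,0,0,0],[0.3,0.044,0,0,0,0,0],[0.3,0.048,0,0,0,0,0]]'
python3 -m pendant '[[0.3,0.0015,0,0,0,0,0],[0.3,0.003,0,0,0,0,0],[0.3,0.0045,0,0,0,0,0],[0.3,0.005,0,0,0,0,0]]'
python3 -m pendant '[[0.3,0.001,0,0,0,0,0],[0.3,0.002,0,0,0,0,0],[0.3,0.002,0,0,0,0,0]]'
```

```text
time_s: 19.02
position: [0.6404, 0.0906, 0.0466]
tool_rot: [[0.139, 0.99, 0.002], [0.99, -0.139, -0.001], [-0.001, 0.003, -1.0]]
ft_force: [-0.4, -3.4, 6.5]
grip_width: 0.0496
gripper_force: 27.4
time_s: 19.52
position: [0.6411, 0.0952, 0.0466]
tool_rot: [[0.139, 0.99, 0.002], [0.99, -0.139, -0.001], [-0.001, 0.003, -1.0]]
ft_force: [-0.0, -2.9, 5.8]
grip_width: 0.0497
gripper_force: 27.4
time_s: 19.9
position: [0.6413, 0.0968, 0.0466]
tool_rot: [[0.139, 0.99, 0.002], [0.99, -0.139, -0.002], [-0.001, 0.002, -1.0]]
ft_force: [-0.4, -4.3, 6.5]
grip_width: 0.0498
gripper_force: 27.5
```

```bash
python3 -m pendant '[[0.3,0.001,0,0,0,0,0],[0.3,0.002,0,0,0,0,0],[0.3,0.003,0,0,0,0,0],[0.3,0.003,0,0,0,0,0]]'
```

```text
time_s: 20.4
position: [0.6414, 0.0969, 0.0467]
tool_rot: [[0.14, 0.99, 0.001], [0.99, -0.14, -0.006], [-0.006, 0.001, -1.0]]
ft_force: [-4.9, -18.6, 7.6]
grip_width: 0.0495
gripper_force: 27.7
```

```bash
python3 -m pendant '[[0.3,-0.002,0,0,0,0,0],[0.8,-0.002,0,0,0,0,0],[0.8,-0.002,0,0,0,0,0],[0.8,-0.002,0,0,0,0,0],[0.8,-0.002,0,-0.05,0,0,0]]'
python3 -m pendant '[[1,0,0,-0.06,0,0,0],[1,0,0,-0.1,0,0,0],[1,0,0,-0.1,0,0,0],[1,0,0,-0.1,0,0,0]]'
python3 - <<'E'
from h import *
im=env.get_image("wrist"); cv2.imwrite("pics/w9.png",im["image"])
E
```

```text
time_s: 21.02
position: [0.639, 0.099, 0.0923]
tool_rot: [[0.139, 0.99, -0.008], [0.99, -0.139, 0.0], [-0.001, -0.008, -1.0]]
ft_force: [0.3, 0.0, 0.4]
grip_width: 0.0683
gripper_force: 0.0
time_s: 21.52
position: [0.6404, 0.099, 0.1943]
tool_rot: [[0.139, 0.99, -0.002], [0.99, -0.139, 0.0], [-0.0, -0.002, -1.0]]
ft_force: [0.1, -0.3, -0.0]
grip_width: 0.0853
gripper_force: 0.0
```

View pics/w9.png

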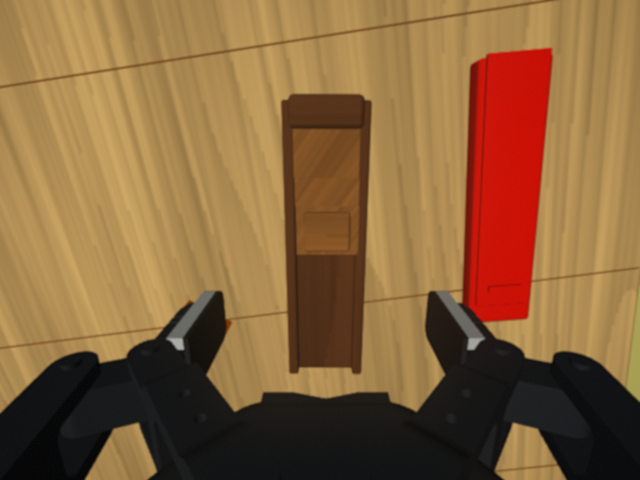

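The post, thick ring, thin ring and cap form one closed stack between rows 127 and 254, with no gaps, and the gripper is well clear.

```bash
python3 -c "
from rig import env
print(env.close_job())"
```

```text
the job is handed in; nothing more can be done
None
```

The job is handed in at about 21.5 s: thick ring against the post, thin ring against it, and the cap pushed snug over the rod's end, all released, with the last wrist picture showing no gaps; I kept the arm clear of the bowl, shaker, case and dish.

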